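Screw the rotor lid down on a microcentrifuge

TASK

Close the loaded centrifuge rotor: take its lid by the black knob and set it flat over the spindle, then, pressing the knob down lightly, turn it backward (anticlockwise) until you feel its thread drop at the spindle's thread start, and only then run it on clockwise until the lid is clamped hand-tight. Start the thread by feel, never forward before it has dropped and never by force, do not overtighten, and leave everything else on the bench where it is.

Things in the scene. Friction and masses are not known exactly. Their poses are not given: they have to be found in the camera images.
- centrifuge: white bench-top microcentrifuge, fixed, 225 mm deep, 190 mm wide, flat deck 86 mm above the bench, sloping panel towards the robot. Origin on the bench under the rotor's axis; x to its rear, z up. The grey rotor in the deck's round bowl is braked and loaded with microtubes; its flat seat ring for the lid, 75 to 101 mm in diameter, is level with the deck.
- cover_edge (a point): middle of the upper edge of the centrifuge's open cover, about 215 mm above the bench. The cover is fixed open: a slab 176 mm wide and 18 mm thick that rises from the deck 80 mm behind the rotor's axis and leans 46 degrees back from upright. Carry things over or in front of it.
- rotor_seat (a point): point on the rotor's axis at the height of its seat ring, 86 mm above the bench. With the lid in place the origin of rotor_lid is here.
- spindle: steel spindle upright on the rotor's axis, fixed. Origin on the axis at seat height, z up. Plain shoulder 26 mm across up to 7.5 mm above the seat; then a right-hand thread, 26 mm over the crests, three blunt starts, lead 15 mm a turn (2.4 mm a radian), upper ends 19 mm above the seat. Where around the axis its starts lie differs each time and is not told.
- spindle_nose (a point): top of the spindle's coned nose, on the axis, 28.5 mm above the rotor's seat. The nose is 9 mm across at the top and 19 mm at its foot, 5 mm lower.
- rotor_lid: loose rotor lid: round blue-grey metal disc, 95 mm across, about 0.27 kg with its black knob on top; lies flat on the bench. Origin at the centre of its underside (rubber sealing ring), z up; its top face is 9 mm higher. Centre hole 28 mm. It may lie at any turn on the rotor, and stays still there by friction. Lift it by the knob.
- knob_grip (a point): point on the knob's axis where to grip it (centre of the finger pads), 24 mm above the knob's lower edge, 10 mm below its top. The knob is a round fluted black cylinder, 42 mm across, 34 mm tall. While its spring holds it up, its lower edge is 12.5 mm above the lid and this point 45.5 mm above the lid's underside. It is captive: lifting it lifts the lid.
- knob_lift (a joint): height of the knob above its lowest place on the lid (m): 0.012 sprung up, 0 down on the lid; the spring gives 1.6 N to 3.1 N. On the rotor, pressed, its three lugs stand on the ends of the spindle's thread at 0.0048 to 0.0098; turned backward they climb 2.4 mm a radian and within a third of a turn drop 5 mm off the starts, to about 0.0048. Some 2.5 to 2.8 rad clockwise from there it is 0.
- lid_knob (a joint): turn of the knob in the lid (rad), near 0 at the start, growing clockwise seen from above (tightening); no stops. Soon after the drop, clockwise, the lugs lie under the thread and the knob stays down by itself. Once knob_lift is 0, turning on clamps the lid: some 25 to 40 N at 0.1 N m, 70 N at 0.2 N m (hand-tight is 0.1); the clamp stays when the knob is let go.
- timer: white digital bench timer, 64 x 66 x 20 mm, near the front edge of the bench; bystander, to be left where it is. Origin at the centre of its underside.
- notebook: dark green notebook, 210 x 153 x 16 mm, at the far left; bystander, to be left where it is. Origin at the centre of its underside.
- marker_blue: white and blue marker pen, 135 mm long, lying on the notebook; bystander, to be left where it is. Origin at the centre of its underside.
- stain_a: reagent bottle with purple contents and white cap, 38 mm across, 88 mm tall, behind the centrifuge's right rear corner; bystander, to be left where it is. Origin at the centre of its underside.
- stain_b: reagent bottle with red contents and white cap, 38 mm across, 88 mm tall, beside the purple one; bystander, to be left where it is. Origin at the centre of its underside.
- slide_tray: flat clear-white slide tray, 120 x 88 x 18 mm, on the right; bystander, to be left where it is. Origin at the centre of its underside.
- staining_jar: small open glass jar, 58 mm across, 83 mm tall, on the right; bystander, to be left where it is. Origin at the centre of its underside.
- dropper_red: white dropper bottle with a red cap, 23 mm across, 68 mm tall, behind the rack of green-capped tubes; bystander, to be left where it is. Origin at the centre of its underside.
- dropper_black: white dropper bottle with a black cap, 23 mm across, 64 mm tall, beside the red-capped one; bystander, to be left where it is. Origin at the centre of its underside.

How it is judged:
By the outcome, as a careful person would: the job done as asked, in the order asked, and still so for the second after the job is handed in, with the robot touching nothing.
It also fails if it takes over 64 s, if anything falls off the work surface, if the arm or the gripper's body presses on something with over 40 N, if the wrist force passes 120 N, or if a joint passes its speed limit or range.

ROBOT

A 6-joint arm with a two-finger parallel gripper is mounted at the origin on a cart in front of the work surface, level with it; the furniture and walls round the work are solid. World frame = base frame: x ahead of the robot, y to its left, z up, the work surface at z = 0. Lengths are in mm, angles in rad, forces in N, time in s.
With the tool pointing down it reaches from about 350 to 775 mm from the base axis. Payload 7.3 kg.
Tool frame: the origin (TCP) lies on the mounting face of the last link; the fingertips stand 178 mm ahead of it and the grasp point (between the pads) lies 159 mm ahead of it; z points along the fingers, y is the line along which they close (so a half turn about z gives the same grasp; the last joint's range is limited). The gripper opens to 92 mm and grips with 3 to 60 N. Pads are 19 mm wide; open, the fingers measure 130 mm over their backs; the gripper's body (75 mm by 190 mm) begins 47 mm behind the grasp point.
Start: joints at [-1.285, 0.342, 1.524, -0, 1.275, -0.146], TCP at [219.735, -476.806, 404.741] pointing down, gripper open.
Joint ranges: [-2.53, 2.53], [-0.77, 2.02], [0.04, 2.7], [-1, 4.14], [0.28, 2.66], [-3.11, 3.11]. Speed limits (rad/s): [2.57, 2.57, 3.14, 3.14, 3.14, 3.14].

INTERFACE

Orientations are given as [roll, pitch, yaw] about the fixed x, y, z axes, in that order (R = Rz(yaw) Ry(pitch) Rx(roll)).
In Python, from plant import bot gives the robot as it stands.
- The arm moves only by the shell command python3 shift.py FILE, which reads ROWS from the file FILE. ROWS is one flat JSON list of numbers that holds 1 to 5 rows one after another, with no inner brackets; each row has 5 numbers: the finger opening in mm, then dx, dy, dz in mm, then a turn about the tool's z in rad; each row is the pose to reach, as a shift and turn from the pose commanded when the command began, along the tool's axes at that moment; what a row does not reach only later rows make up. A row lasts 1/8 s, in which the tool goes at most 62.5 mm and 0.188 rad, less where a joint would pass 70% of its speed; a pose out of reach is approached as far as the arm can. The fingers move at their own pace and stop on an object; the grip force is fixed at half the most. Time passes only in rows, so rows that do not move let the fingers close. It prints the time, the measured TCP pose, the force, the opening and the grip force at its end. Input that does not fit is refused with a message, and nothing moves.
- bot.get_obs(): the state, without advancing time (a new reading comes with each control period).
- bot.capture(name): name is "scene" or "side" or "wrist"; returns a dict with "color" (480x640x3 uint8, red, green, blue), "K" (3x3 intrinsics, pixels), "R" (3x3) and "t" (3): a world point X has camera coordinates R X + t. Camera axes: x right, y down, z forward; pixel columns grow to the right and rows downward; lengths in mm; the calibration is good to about 2 mm. A picture is of the moment at which its call begins. There is no depth.
- bot.close_job(): hands the job in; it is judged then, once.
The state is a dict: "time": time; "joint_positions": joint angles; "dq": joint speeds; "tau": joint torques, N m; "tool_pos": TCP position; "tcp_rot": TCP orientation; "contact_force": force on the tool from outside, world axes, zero at the start; "moment": the same for the moment, N m; "grip_width": finger opening in mm; "finger_force": force on a finger pad.
Only numpy, scipy, OpenCV 4.12 (cv2) and the standard library are available. Lean on these libraries where they do the work, as an engineer would, in place of code of your own. Each camera call takes 0.05 s, during which the arm holds its last target. There are 200 camera calls.

## Working session

There is one attempt and no reset: what is moved stays moved. The work goes in short steps, Python scripts to look and compute and a shell command to move; the robot and the scene stay as the last step left them, time stands still between calls to the robot, and variables do not carry over. Pictures are saved under pics/ and viewed, at most 10 in all, crops included, and the job is handed in when it is done.

```bash
ls; mkdir -p pics; python3 - <<'E'
from plant import bot
import cv2
for n in("scene","side"):
    c=bot.capture(n); cv2.imwrite(f"pics/{n}0.png",c["color"][:,:,::-1]); print(n,c["K"].tolist(),c["R"].round(4).tolist(),c["t"].round(1).tolist())
o=bot.get_obs();print({k:(v.round(3).tolist() if hasattr(v,'round') and hasattr(v,'tolist') else v) for k,v in o.items()})
E
```

```text
pics
plant.py
shift.py
scene [[467.0114388860661, 0.0, 323.1978603175255], [0.0, 467.0114388860661, 231.96997292656292], [0.0, 0.0, 1.0]] [[0.8514, -0.5246, 0.0049], [-0.2618, -0.433, -0.8625], [0.4545, 0.7331, -0.506]] [-420.0, 289.4, 1251.4]
side [[605.3231034032419, 0.0, 315.58429705053254], [0.0, 605.3231034032419, 236.04468428546411], [0.0, 0.0, 1.0]] [[0.3103, -0.9506, -0.0086], [-0.6743, -0.2137, -0.7069], [0.6701, 0.2252, -0.7073]] [-151.3, 436.6, 1537.4]
{'time': 0.1, 'joint_positions': [-1.285, 0.343, 1.525, -0.0, 1.275, -0.146], 'dq': [-0.002, -0.001, -0.002, 0.0, -0.002, -0.0], 'tau': [0.002, -43.201, -24.469, 0.072, 0.053, -0.0], 'tool_pos': [219.69, -476.7, 404.124], 'tcp_rot': [-3.14, -0.0, 0.432], 'contact_force': [0.009, 1.013, 0.646], 'moment': [-0.006, 0.008, -0.048], 'finger_force': 0.0, 'grip_width': 91.4102707906317}
```

View pics/scene0.png

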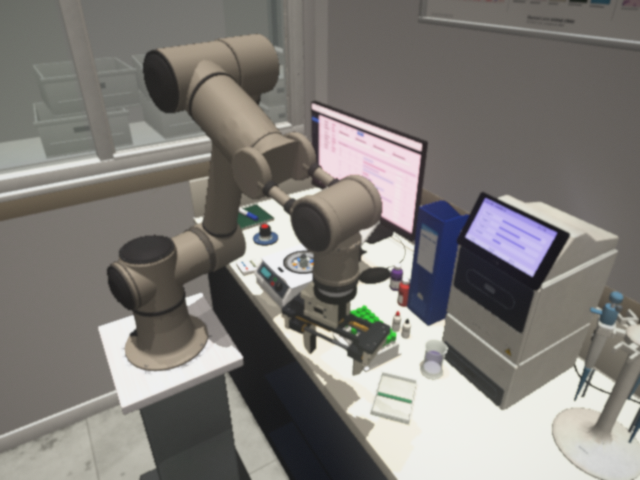

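View pics/side0.png

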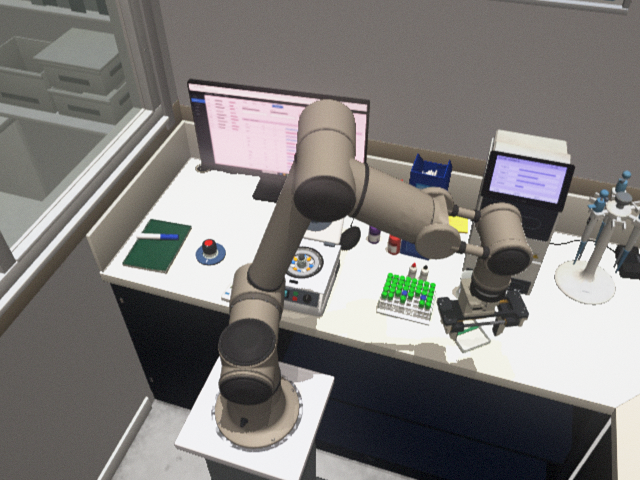

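The scene view shows the lid at about (265,236) with a red-capped knob, and the rotor at (300,262). In the side view the lid is at (210,254) and the rotor at (303,262). I'll measure both by masks and rays.

```bash
cat > h.py <<'E'
import numpy as np,cv2
from plant import bot
def ray(c,u,v):
    d=c["R"].T@np.linalg.inv(c["K"])@np.array([u,v,1.]); return -c["R"].T@c["t"],d/np.linalg.norm(d)
def plane(c,u,v,z):
    o,d=ray(c,u,v); return o+d*(z-o[2])/d[2]
def tri(rs):
    A=sum(np.eye(3)-np.outer(d,d) for o,d in rs); b=sum((np.eye(3)-np.outer(d,d))@o for o,d in rs)
    X=np.linalg.solve(A,b); return X,[float(np.linalg.norm(np.cross(X-o,d))) for o,d in rs]
def blobs(img,lo,hi,box,amin=15):
    h=cv2.cvtColor(img,cv2.COLOR_RGB2HSV); m=cv2.inRange(h,np.array(lo),np.array(hi)); k=np.zeros_like(m)
    x0,y0,x1,y1=box; k[y0:y1,x0:x1]=m[y0:y1,x0:x1]
    n,l,s,ce=cv2.connectedComponentsWithStats(k)
    return [(s[i].tolist(),ce[i].round(2).tolist()) for i in range(1,n) if s[i][4]>=amin],k
E
python3 - <<'E'
from h import *
B={"scene":[(245,215,285,250),(278,245,322,280)],"side":[(190,232,230,270),(280,240,330,285)]}
tiles=[]
R=[]
for n in B:
    c=bot.capture(n);im=c["color"]
    b,_=blobs(im,(0,120,60),(10,255,255),B[n][0],5); print(n,"red",b)
    R.append(ray(c,*b[0][1]))
    b,k=blobs(im,(95,60,20),(125,255,255),B[n][0],15); print("blue",b)
    p=cv2.findNonZero(k);print(cv2.fitEllipse(cv2.convexHull(p)))
    for x0,y0,x1,y1 in B[n]:
        tiles.append(cv2.resize(im[y0:y1,x0:x1],(400,300),interpolation=cv2.INTER_NEAREST))
print(tri(R))
cv2.imwrite("pics/crops.png",np.vstack([np.hstack(tiles[:2]),np.hstack(tiles[2:])])[:,:,::-1])
E
```

```text
scene red [([261, 224, 7, 5, 30], [264.1, 225.97])]
blue [([246, 215, 13, 6, 53], [252.77, 216.98]), ([254, 233, 23, 12, 131], [265.11, 239.04])]
((258.73406982421875, 229.26715087890625), (24.381519317626953, 38.84636306762695), 124.31752014160156)
side red [([204, 240, 9, 6, 42], [208.21, 242.4])]
blue [([196, 243, 29, 22, 292], [210.48, 255.25])]
((210.20834350585938, 253.3301239013672), (21.33955955505371, 29.379695892333984), 78.55985260009766)
(array([453.03318406, 339.1046343 ,  53.67886827]), [0.9344482933416494, 0.9344482933417192])
```

View pics/crops.png

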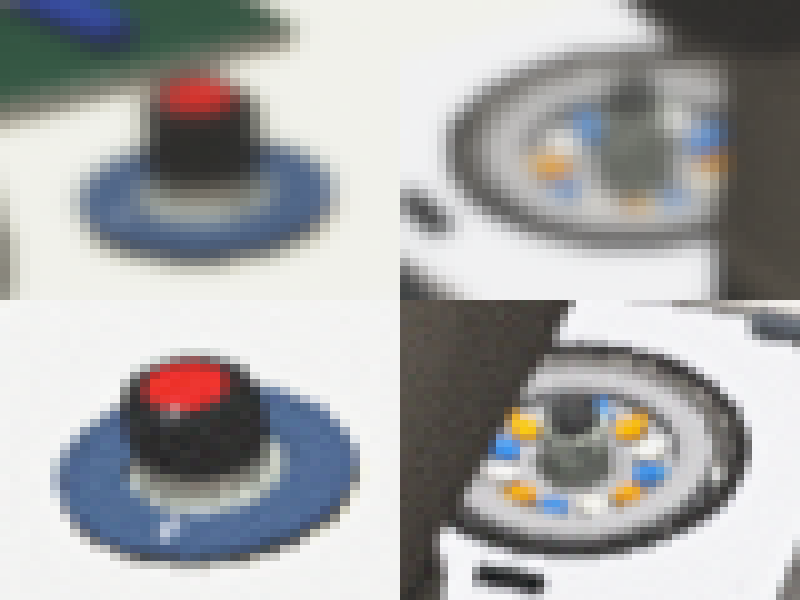

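The crops show a sprung-up knob with a red top, on a blue disc. The rotor's dark spindle nose is at about (303.5,253) in scene and (301.5,254) in side. The knob top triangulates to z=54, against 55.5 expected.

```bash
python3 - <<'E'
from h import *
a,b=bot.capture("scene"),bot.capture("side")
print(tri([ray(a,303.5,252.8),ray(b,301.5,254.5)]))
print(plane(a,264.1,225.97,55.5),plane(b,208.21,242.4,55.5))
o=bot.get_obs(); from scipy.spatial.transform import Rotation as r
R=r.from_euler('xyz',o["tcp_rot"]).as_matrix(); print(R.round(3))
for t in ([420,-200,440],[400,100,440],[453,339,380]): print(t,(R.T@(np.array(t)-o["tool_pos"])).round())
E
echo '[70,55,-31,-30,0,70,110,-62,-35,0,70,165,-93,-35,0,70,220,-124,-35,0,70,275,-155,-35,0]' > mv.in && python3 shift.py mv.in && echo '[70,35,-45,0,0,70,60,-100,0,0,70,80,-155,0,0,70,100,-210,0,0,70,100,-210,0,0]' > mv.in && python3 shift.py mv.in; python3 - <<'E'
from h import *
c=bot.capture("wrist"); cv2.imwrite("pics/w1.png",c["color"][:,:,::-1]); print((-c["R"].T@c["t"]).round(1),c["R"].round(3).tolist())
o=bot.get_obs();print(o["joint_positions"].round(3),o["tool_pos"])
E
```

```text
time: 0.92
tool_pos: [399.8, -227.0, 439.9]
tcp_rot: [3.141, -0.0, 0.431]
contact_force: [1.5, -0.8, 0.2]
grip_width: 69.8
finger_force: 0.0
time: 1.55
tool_pos: [401.1, 7.1, 439.9]
tcp_rot: [-3.141, -0.001, 0.438]
contact_force: [0.1, -0.5, -0.2]
grip_width: 70.1
finger_force: 0.0
[460.4  36.1 421.3] [[0.423, -0.906, -0.001], [-0.878, -0.41, 0.246], [-0.223, -0.104, -0.969]]
[-0.178  0.082  1.763 -0.     1.296  0.957] [401.5901859    5.41238146 439.88847123]
```

View pics/w1.png

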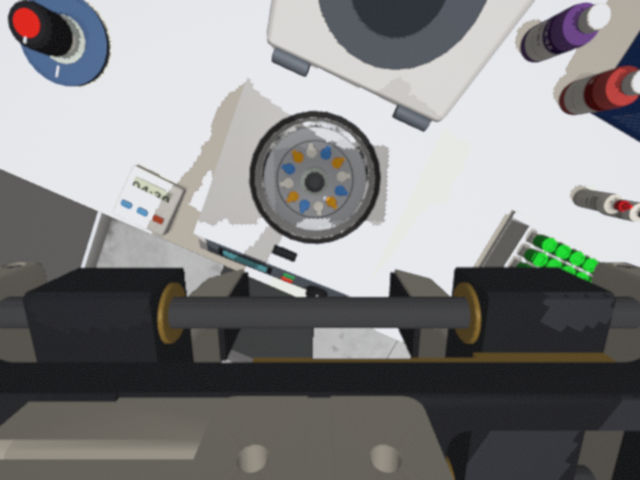

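Wrist view: rotor and bowl centred at about (315,176), lid at upper left with its knob top at (25,22), cover open behind. Next I move over the lid, turning the wrist back to leave room for threading.

```bash
echo '[70,39,-46,8,-0.188,70,77,-92,16,-0.376,70,116,-138,24,-0.564,70,154,-184,32,-0.75,70,193,-230,40,-0.94]' > mv.in && python3 shift.py mv.in && echo '[70,0,0,0,-0.188,70,0,0,0,-0.376,70,0,0,0,-0.564,70,0,0,0,-0.76,70,0,0,0,-0.76]' > mv.in && python3 shift.py mv.in; python3 - <<'E'
from h import *
c=bot.capture("wrist"); cv2.imwrite("pics/w2.png",c["color"][:,:,::-1]);im=c["color"]
b,_=blobs(im,(0,140,60),(10,255,255),(0,0,640,300),100);print(b)
b2,k=blobs(im,(100,90,40),(125,255,255),(0,0,640,300),500);print(b2)
p=cv2.findNonZero(k);print(cv2.fitEllipse(cv2.convexHull(p)))
for q in b: print(plane(c,*q[1],55.5))
o=bot.get_obs();print(o["joint_positions"].round(3),o["tool_pos"],o["tcp_rot"])
E
```

```text
time: 2.22
tool_pos: [482.5, 293.9, 399.2]
tcp_rot: [3.141, 0.0, 1.373]
contact_force: [0.7, -0.6, 0.4]
grip_width: 70.1
finger_force: 0.0
time: 2.85
tool_pos: [482.0, 292.2, 399.4]
tcp_rot: [-3.141, 0.0, 2.126]
contact_force: [-0.0, -0.2, 0.4]
grip_width: 70.3
finger_force: 0.0
[([306, 150, 28, 28, 611], [319.58, 163.58])]
[([400, 0, 38, 69, 1339], [417.96, 32.85]), ([277, 118, 86, 88, 3994], [320.09, 160.96])]
((281.86968994140625, 126.53811645507812), (180.16282653808594, 409.61309814453125), 40.410423278808594)
[451.96598221 342.12771366  55.5       ]
[ 0.409  0.417  1.424 -0.     1.301 -0.144] [481.86121116 292.35852368 399.41253943] [-3.14127227e+00  3.17090624e-04  2.12461733e+00]
```

View pics/w2.png

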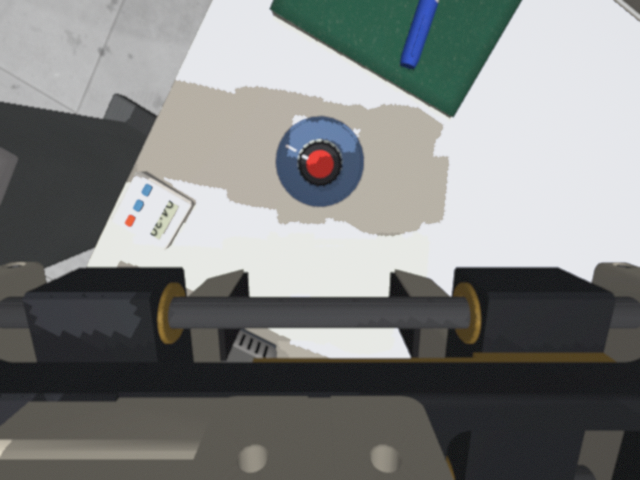

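The lid lies at about (320,161), with the knob's red top at (319.6,163.6). The notebook is clear of it. I'll go lower for a second measurement.

```bash
echo '[70,20,0,55,0,70,42,0,109,0,70,42,0,109,0,70,42,0,109,0]' > mv.in && python3 shift.py mv.in; python3 - <<'E'
from h import *
c=bot.capture("wrist");im=c["color"]
b,_=blobs(im,(0,140,60),(10,255,255),(200,0,440,300),100);print(b)
b2,k=blobs(im,(100,90,40),(125,255,255),(150,60,470,300),500);print(b2)
p=cv2.findNonZero(k);e=cv2.fitEllipse(cv2.convexHull(p));print(e,plane(c,*e[0],9))
print(plane(c,*b[0][1],55.5))
s,d=bot.capture("scene"),bot.capture("side")
rs=[]
for q,box in((s,(245,215,285,250)),(d,(190,232,230,270))):
    print(blobs(q["color"],(0,120,60),(10,255,255),box,5)[0])
# previous wrist ray from w2 pose: camera centre/rotation same orientation, shifted
o=bot.get_obs();print(o["tool_pos"],o["tcp_rot"])
sh=o["tool_pos"]-np.array([481.861,292.3585,399.4125])
o1,d1=ray(c,*b[0][1]);o2,d2=ray(c,319.58,163.58)
print(tri([(o1,d1),(o2-sh,d2)]), tri([(o1,d1),ray(s,264.1,225.97),ray(d,208.21,242.4)]))
E
```

```text
time: 3.4
tool_pos: [459.8, 328.9, 292.2]
tcp_rot: [3.139, 0.001, 2.127]
contact_force: [1.0, -0.2, 0.8]
grip_width: 70.0
finger_force: 0.0
[([299, 216, 39, 38, 1155], [318.11, 234.65])]
[([430, 60, 38, 38, 1013], [447.16, 77.27]), ([260, 161, 117, 116, 6553], [318.65, 214.71])]
((363.9731750488281, 162.38119506835938), (140.948486328125, 270.83489990234375), 39.660675048828125) [457.83373173 399.10730419   9.        ]
[452.1006768  341.72861014  55.5       ]
[([262, 225, 6, 3, 15], [264.33, 225.93])]
[([204, 240, 9, 6, 43], [208.0, 242.4])]
[459.75598617 328.76030065 292.92815735] [3.13734784e+00 5.55617000e-04 2.12765950e+00]
(array([452.1492673 , 342.61860843,  58.61218724]), [0.5119503810982795, 0.5119503810983286]) (array([453.30259976, 340.36798955,  52.69103244]), [1.1310906786254271, 0.5898891969517424, 1.5377659110781199])
```

Knob axis at (452,341.5), and the height agrees with 55.5. Descend and grip.

```bash
echo '[70,14.8,0,30,0,70,14.8,0,60,0,70,14.8,0,86,0,70,14.8,0,86,0]' > mv.in && python3 shift.py mv.in && echo '[30,0,0,0,0,30,0,0,0,0,30,0,0,0,0,30,0,0,0,0]' > mv.in && python3 shift.py mv.in
```

```text
time: 4.05
tool_pos: [451.0, 341.2, 204.3]
tcp_rot: [-3.14, 0.0, 2.128]
contact_force: [-0.2, -0.5, 0.7]
grip_width: 70.0
finger_force: 0.0
time: 4.55
tool_pos: [451.1, 341.8, 205.3]
tcp_rot: [3.14, 0.0, 2.129]
contact_force: [1.2, 0.5, 0.5]
grip_width: 41.4
finger_force: 30.0
```

```bash
echo '[30,0,0,-40,0,30,0,0,-90,0,30,0,0,-140,0,30,0,0,-180,0,30,0,0,-180,0]' > mv.in && python3 shift.py mv.in; python3 - <<'E'
from h import *
w=bot.capture("wrist");s,d=bot.capture("scene"),bot.capture("side")
R=np.array([[0.423,-0.906,-0.001],[-0.878,-0.41,0.246],[-0.223,-0.104,-0.969]]);u,_,v=np.linalg.svd(R);R=u@v
w1=dict(K=w["K"],R=R,t=-R@np.array([460.4,36.1,421.3]))
im=cv2.imread("pics/w1.png");g=cv2.cvtColor(im,cv2.COLOR_BGR2GRAY)
m=((g<75)*255).astype(np.uint8);k=np.zeros_like(m);k[95:258,235:395]=m[95:258,235:395]
n,l,st,ce=cv2.connectedComponentsWithStats(k)
for i in range(1,n):
    if st[i][4]>150: 
        e=cv2.fitEllipse(cv2.convexHull(cv2.findNonZero((l==i).astype(np.uint8)))); print(st[i],ce[i].round(1),e,plane(w1,*e[0],86),plane(w1,*ce[i],114.5))
print(bot.get_obs()["tool_pos"])
T=[]
for c,(x0,y0,x1,y1) in((s,(270,235,334,283)),(d,(271,238,335,286))): T.append(cv2.resize(c["color"][y0:y1,x0:x1],(400,300),interpolation=cv2.INTER_CUBIC))
T+= [cv2.resize(w["color"],(400,300)),cv2.resize(im[115:235,235:395,::-1],(400,300))]
cv2.imwrite("pics/c2.png",np.vstack([np.hstack(T[:2]),np.hstack(T[2:])])[:,:,::-1])
E
```

```text
time: 5.18
tool_pos: [451.0, 341.9, 387.5]
tcp_rot: [3.136, 0.0, 2.129]
contact_force: [-0.2, 0.6, -3.4]
grip_width: 41.7
finger_force: 30.0
[ 250  112  130  131 1873] [314.4 173.5] ((314.4341735839844, 177.0627899169922), (129.6428985595703, 130.52609252929688), 159.29286193847656) [438.87863677  30.90711723  86.        ] [443.57533364  32.70280415 114.5       ]
[305 173  19  19 290] [314.2 181.9] ((314.2048034667969, 181.86940002441406), (18.610477447509766, 19.233495712280273), 16.501949310302734) [434.55806242  29.15483207  86.        ] [436.70364095  29.75369086 114.5       ]
[273 246  23  12 159] [283.3 252.3] ((283.234619140625, 252.08346557617188), (8.45489501953125, 25.42829132080078), 108.94808197021484) [355.7361056   28.01883014  86.        ] [364.49140389  28.60076141 114.5       ]
[450.37591519 341.38756221 382.62937438]
```

View pics/c2.png

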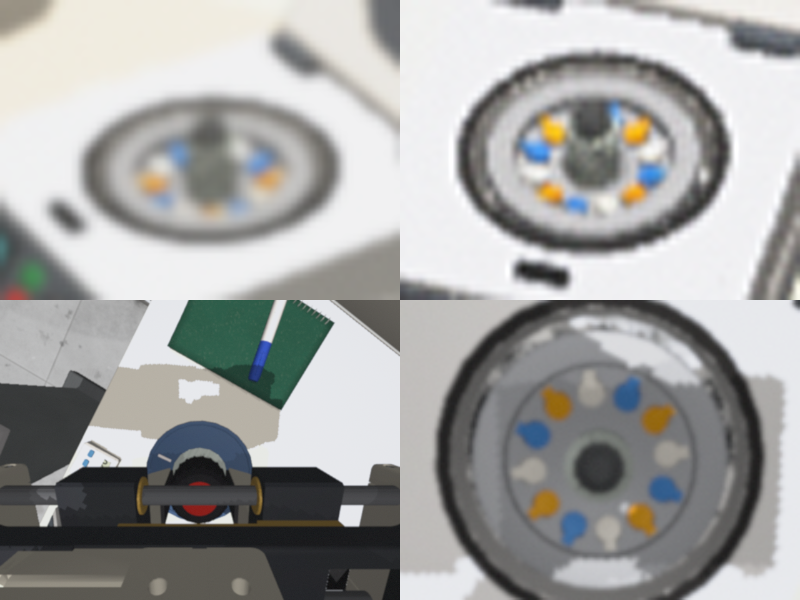

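The lid is held level in the fingers. The full bowl rim shows in both fixed views, centred at about (303.8,262) in scene and (302,262) in side. I'll fit it precisely.

```bash
python3 - <<'E'
from h import *
s,d=bot.capture("scene"),bot.capture("side"); rs=[]
for c,box,th in((s,(280,246,328,277),165),(d,(277,243,322,281),150)):
    g=cv2.cvtColor(c["color"],cv2.COLOR_RGB2GRAY);x0,y0,x1,y1=box
    k=np.zeros_like(g);k[y0:y1,x0:x1]=(g[y0:y1,x0:x1]<th)*255
    n,l,st,ce=cv2.connectedComponentsWithStats(k);i=1+st[1:,2].argmax()
    e=cv2.fitEllipse(cv2.convexHull(cv2.findNonZero((l==i).astype(np.uint8))));print(st[i],e,plane(c,*e[0],86));rs.append(ray(c,*e[0]))
print(tri(rs))
E
```

```text
[283 251  41  23 469] ((303.1582336425781, 261.82525634765625), (23.105684280395508, 40.86133575439453), 88.54774475097656) [435.59065376  23.56708809  86.        ]
[280 246  42  33 381] ((301.3345031738281, 261.998046875), (31.874868392944336, 43.280426025390625), 88.4310531616211) [436.04833549  26.38835674  86.        ]
(array([437.74575866,  27.08069109,  83.53334677]), [0.32277489284275834, 0.32277489284268085])
```

Correcting the fixed views by the bias they showed at the lid, all agree on the rotor axis at (437,30). Carry over.

```bash
echo '[30,-45,-31,0,0,30,-95,-65,0,0,30,-146,-100,0,0,30,-197,-135,0,0,30,-240,-165,0,0]' > mv.in && python3 shift.py mv.in && echo '[30,-17,-11.8,0,0,30,-17,-11.8,0,0,30,-17,-11.8,0,0,30,-17,-11.8,0,0]' > mv.in && python3 shift.py mv.in; python3 - <<'E'
from h import *
import time
for i in range(3):
    o=bot.get_obs();print(o["tool_pos"].round(2),o["tcp_rot"].round(4),o["contact_force"].round(2),o["joint_positions"].round(3))
c=bot.capture("side");cv2.imwrite("pics/s3.png",cv2.resize(c["color"][180:300,230:390],(800,600),interpolation=cv2.INTER_CUBIC)[:,:,::-1])
E
```

```text
time: 6.05
tool_pos: [437.5, 48.7, 383.6]
tcp_rot: [-3.14, -0.001, 2.129]
contact_force: [1.2, 0.6, -3.3]
grip_width: 41.5
finger_force: 30.0
time: 6.55
tool_pos: [437.1, 30.9, 384.4]
tcp_rot: [-3.141, -0.001, 2.131]
contact_force: [1.0, 0.2, -3.3]
grip_width: 41.7
finger_force: 30.0
[437.09  30.89 384.38] [-3.1411e+00 -5.0000e-04  2.1308e+00] [ 1.    0.21 -3.35] [-0.105  0.203  1.779  0.     1.161 -0.665]
[437.09  30.89 384.38] [-3.1411e+00 -5.0000e-04  2.1308e+00] [ 1.    0.21 -3.35] [-0.105  0.203  1.779  0.     1.161 -0.665]
[437.09  30.89 384.38] [-3.1411e+00 -5.0000e-04  2.1308e+00] [ 1.    0.21 -3.35] [-0.105  0.203  1.779  0.     1.161 -0.665]
```

View pics/s3.png

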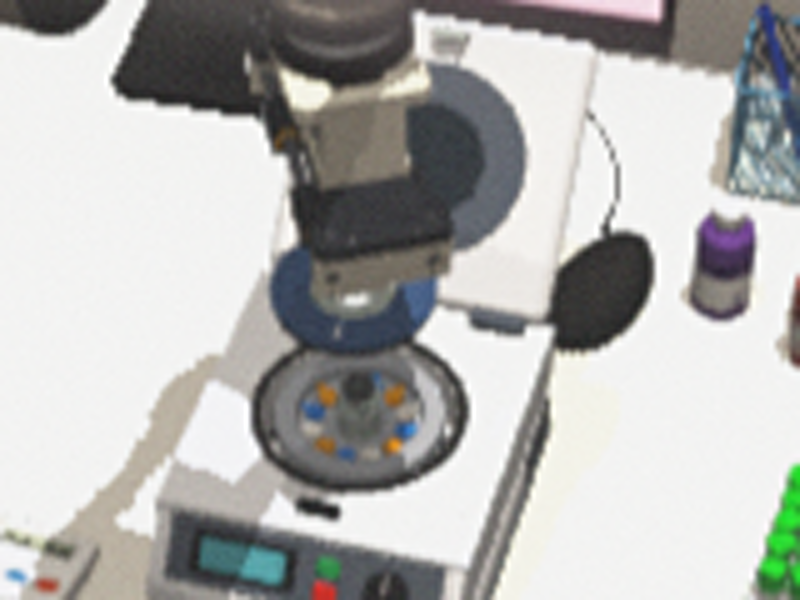

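The lid hangs level over the rotor in front of the cover, knob about on axis. Lower it to just over the nose, then compare lid and bowl in the fixed views.

```bash
echo '[30,0,0,30,0,30,0,0,58,0,30,0,0,58,0,30,0,0,58,0]' > mv.in && python3 shift.py mv.in; python3 - <<'E'
from h import *
o=bot.get_obs();print(o["tool_pos"].round(2)); zt=o["tool_pos"][2]-204.5+9
for n,box in(("scene",(270,225,335,290)),("side",(270,215,335,290))):
    c=bot.capture(n); b,k=blobs(c["color"],(97,70,20),(125,255,255),box,40)
    i=max(b,key=lambda q:q[0][4]); n_,l,st,ce=cv2.connectedComponentsWithStats(k); j=1+st[1:,4].argmax()
    e=cv2.fitEllipse(cv2.convexHull(cv2.findNonZero((l==j).astype(np.uint8))));print(i,e,plane(c,*e[0],zt-4))
E
```

```text
time: 7.1
tool_pos: [437.5, 30.3, 327.6]
tcp_rot: [3.141, 0.001, 2.13]
contact_force: [0.3, 0.4, -3.5]
grip_width: 41.4
finger_force: 30.0
[437.54  30.32 327.58]
([306, 248, 12, 10, 56], [312.3, 253.18]) ((312.6495666503906, 252.88330078125), (4.708523750305176, 15.313678741455078), 54.773414611816406) [453.01208841  -4.36291134 128.07987549]
([286, 243, 32, 21, 256], [299.28, 255.38]) ((301.47674560546875, 250.86549377441406), (26.01902961730957, 32.31774139404297), 74.70420837402344) [441.22319152  26.61372632 128.07987549]
```

```bash
echo '[30,0,0,5,0,30,0,0,10,0,30,0,0,13,0,30,0,0,13,0]' > mv.in && python3 shift.py mv.in;  echo '[30,0,0,4,0,30,0,0,8,0,30,0,0,8,0]' > mv.in && python3 shift.py mv.in
```

```text
time: 7.7
tool_pos: [437.0, 30.0, 313.4]
tcp_rot: [-3.141, -0.0, 2.129]
contact_force: [0.1, 0.3, -3.3]
grip_width: 41.5
finger_force: 30.0
time: 8.07
tool_pos: [437.0, 30.0, 305.3]
tcp_rot: [-3.141, -0.0, 2.129]
contact_force: [-0.2, 0.5, -2.3]
grip_width: 41.7
finger_force: 30.0
```

The hole has passed over the nose without force. Lower on to the seat.

```bash
echo '[30,0,0,4,0,30,0,0,8,0,30,0,0,8,0]' > mv.in && python3 shift.py mv.in;  echo '[30,0,0,3,0,30,0,0,5,0,30,0,0,5,0]' > mv.in && python3 shift.py mv.in; echo '[30,0,0,1.5,0,30,0,0,2,0,30,0,0,2,0]' > mv.in && python3 shift.py mv.in
```

```text
time: 8.45
tool_pos: [437.0, 30.0, 297.3]
tcp_rot: [-3.141, -0.0, 2.129]
contact_force: [-0.2, -0.5, -2.8]
grip_width: 41.5
finger_force: 30.0
time: 8.82
tool_pos: [437.1, 30.0, 292.5]
tcp_rot: [-3.141, -0.0, 2.129]
contact_force: [0.2, -1.1, -3.5]
grip_width: 42.0
finger_force: 30.0
time: 9.2
tool_pos: [437.0, 30.0, 290.9]
tcp_rot: [3.142, 0.0, 2.129]
contact_force: [-1.5, 0.6, 0.5]
grip_width: 42.0
finger_force: 30.0
```

Weight off at z≈290.9, so the lid is seated with knob_lift about 12 mm. Press gently to find the lugs.

```bash
for i in 1 2 3; do echo '[30,0,0,1,0,30,0,0,1,0]' > mv.in && python3 shift.py mv.in | egrep 'tool_pos|force'; done
```

```text
tool_pos: [437.1, 30.0, 289.7]
contact_force: [-1.3, 1.3, 1.2]
finger_force: 30.0
tool_pos: [437.1, 30.0, 288.6]
contact_force: [-0.7, 0.2, 0.5]
finger_force: 30.0
tool_pos: [437.1, 30.0, 287.6]
contact_force: [-2.4, 0.5, 1.4]
finger_force: 30.0
```

```bash
for i in 1 2; do echo '[30,0,0,1,0,30,0,0,1,0]' > mv.in && python3 shift.py mv.in | egrep 'tool_pos|force:'; done
```

```text
tool_pos: [437.1, 30.0, 286.6]
contact_force: [-1.8, 1.3, 2.3]
finger_force: 30.0
tool_pos: [437.1, 30.0, 285.6]
contact_force: [-1.2, 0.5, 1.1]
finger_force: 30.0
```

```bash
for i in 1; do echo '[30,0,0,1,0,30,0,0,1,0]' > mv.in && python3 shift.py mv.in | egrep 'tool_pos|force:'; done
```

```text
tool_pos: [437.1, 30.0, 284.9]
contact_force: [-2.9, 2.4, 4.5]
finger_force: 30.0
```

Lugs touch at z≈284.9, 4.5 N. Turn backward, following the climb of 2.4 mm/rad.

```bash
echo '[30,0,0,0,-0.1,30,0,0,-0.3,-0.2,30,0,0,-0.5,-0.3,30,0,0,-0.7,-0.4,30,0,0,-0.7,-0.4]' > mv.in && python3 shift.py mv.in
```

```text
time: 11.32
tool_pos: [436.8, 29.8, 285.7]
tcp_rot: [-3.141, -0.0, 2.531]
contact_force: [-4.9, -1.4, 6.5]
grip_width: 41.4
finger_force: 30.0
```

```bash
echo '[30,0.35,-0.35,-0.3,-0.1,30,0.35,-0.35,-0.5,-0.2,30,0.35,-0.35,-0.8,-0.3,30,0.35,-0.35,-1.0,-0.4,30,0.35,-0.35,-1.0,-0.4]' > mv.in && python3 shift.py mv.in
```

```text
time: 11.95
tool_pos: [436.6, 29.5, 286.7]
tcp_rot: [-3.14, 0.0, 2.931]
contact_force: [-3.3, -2.1, 6.6]
grip_width: 41.6
finger_force: 30.0
```

```bash
echo '[30,0.25,-0.25,-0.2,-0.1,30,0.25,-0.25,-0.45,-0.2,30,0.25,-0.25,-0.7,-0.3,30,0.25,-0.25,-0.7,-0.3]' > mv.in && python3 shift.py mv.in; echo '[30,0,0,-0.2,-0.1,30,0,0,-0.45,-0.2,30,0,0,-0.45,-0.2]' > mv.in && python3 shift.py mv.in
```

```text
time: 12.45
tool_pos: [436.4, 29.2, 287.4]
tcp_rot: [-3.14, 0.0, -3.053]
contact_force: [-3.0, -3.7, 5.8]
grip_width: 41.6
finger_force: 30.0
time: 12.82
tool_pos: [436.4, 29.1, 287.9]
tcp_rot: [-3.14, 0.0, -2.852]
contact_force: [-3.7, -3.8, 6.1]
grip_width: 41.5
finger_force: 30.0
```

```bash
for i in 1 2; do echo '[30,0,0,-0.2,-0.08,30,0,0,-0.36,-0.15,30,0,0,-0.36,-0.15]' > mv.in && python3 shift.py mv.in|egrep 'pos|rot|force:'; done
```

```text
tool_pos: [436.4, 29.1, 288.2]
tcp_rot: [-3.14, -0.0, -2.703]
contact_force: [-2.9, -4.3, 5.2]
finger_force: 30.0
tool_pos: [436.5, 29.0, 288.5]
tcp_rot: [-3.139, -0.0, -2.553]
contact_force: [-3.1, -5.3, 4.6]
finger_force: 30.0
```

```bash
for i in 1 2; do echo '[30,0,0,-0.1,-0.08,30,0,0,-0.25,-0.15,30,0,0,-0.25,-0.15]' > mv.in && python3 shift.py mv.in|egrep 'pos|rot|force:'; done
```

```text
tool_pos: [436.6, 28.9, 288.7]
tcp_rot: [-3.139, -0.001, -2.403]
contact_force: [-1.4, -5.4, 3.0]
finger_force: 30.0
tool_pos: [436.7, 28.9, 288.9]
tcp_rot: [-3.139, -0.001, -2.253]
contact_force: [0.1, -5.6, 1.3]
finger_force: 30.0
```

Force has faded, so the lugs may have dropped. Probe straight down with light steps.

```bash
for i in 1 2; do echo '[30,0,0,0.7,0,30,0,0,0.7,0]' > mv.in && python3 shift.py mv.in|egrep 'pos|rot|force:';done; python3 -c "
from plant import bot;o=bot.get_obs();print(o['moment'],o['joint_positions'])"
```

```text
tool_pos: [436.7, 28.8, 288.2]
tcp_rot: [-3.139, -0.001, -2.253]
contact_force: [-1.9, -6.2, 1.3]
finger_force: 30.0
tool_pos: [436.7, 28.8, 287.6]
tcp_rot: [-3.139, -0.001, -2.253]
contact_force: [-1.0, -6.6, 2.4]
finger_force: 30.0
[-0.8139875   0.22726588 -0.0076978 ] [-0.10885794  0.33008117  1.91793404 -0.00283529  0.89202228 -2.56604505]
```

It goes down freely at low force, so it has dropped. Follow it down to the floor, expected at z≈283.5–284, correcting the small lateral load.

```bash
echo '[30,0.4,-0.3,0.8,0,30,0.4,-0.3,1.5,0,30,0.4,-0.3,1.5,0]' > mv.in && python3 shift.py mv.in|egrep 'pos|rot|force:'; for i in 1 2; do echo '[30,0,0,0.7,0,30,0,0,0.7,0]' > mv.in && python3 shift.py mv.in|egrep 'pos|rot|force:';done
```

```text
tool_pos: [436.6, 28.7, 285.9]
tcp_rot: [-3.14, -0.0, -2.254]
contact_force: [-0.1, -5.0, -0.3]
finger_force: 30.0
tool_pos: [436.6, 28.7, 285.2]
tcp_rot: [-3.14, -0.0, -2.254]
contact_force: [-0.2, -5.7, 1.1]
finger_force: 30.0
tool_pos: [436.6, 28.7, 284.6]
tcp_rot: [-3.14, -0.0, -2.254]
contact_force: [-1.5, -4.3, 1.9]
finger_force: 30.0
```

```bash
for i in 1 2; do echo '[30,0.2,-0.2,0.6,0,30,0.2,-0.2,0.6,0]' > mv.in && python3 shift.py mv.in|egrep 'pos|rot|force:';done
```

```text
tool_pos: [436.6, 28.6, 284.3]
tcp_rot: [-3.14, 0.0, -2.254]
contact_force: [-1.1, -3.3, 7.5]
finger_force: 30.0
tool_pos: [436.6, 28.5, 284.2]
tcp_rot: [-3.14, 0.001, -2.254]
contact_force: [-3.8, -2.5, 12.6]
finger_force: 30.0
```

Floor at z≈284.3, 4.5 mm below the crest, with a firm stop. That confirms the drop. Ease off and run clockwise, following 2.4 mm/rad down.

```bash
echo '[30,0,0,-0.6,0,30,0,0,-0.4,0.1,30,0,0,-0.1,0.2,30,0,0,0.1,0.3,30,0,0,0.4,0.4]' > mv.in && python3 shift.py mv.in; echo '[30,0,0,0.25,0.1,30,0,0,0.5,0.2,30,0,0,0.7,0.3,30,0,0,0.95,0.4]' > mv.in && python3 shift.py mv.in
```

```text
time: 16.82
tool_pos: [436.4, 28.7, 283.4]
tcp_rot: [-3.141, 0.001, -2.657]
contact_force: [-2.8, -0.6, 8.4]
grip_width: 41.6
finger_force: 30.0
time: 17.32
tool_pos: [436.4, 28.9, 282.4]
tcp_rot: [3.141, 0.001, -3.057]
contact_force: [-2.9, 0.8, 9.3]
grip_width: 41.3
finger_force: 30.0
```

```bash
echo '[30,0,0,0.1,0.12,30,0,0,0.35,0.24,30,0,0,0.6,0.36,30,0,0,0.9,0.48,30,0,0,1.2,0.6]' > mv.in && python3 shift.py mv.in;echo '[30,0,0,0.3,0.12,30,0,0,0.6,0.24,30,0,0,0.9,0.36,30,0,0,1.15,0.48,30,0,0,1.45,0.6]' > mv.in && python3 shift.py mv.in; python3 -c "
from plant import bot;o=bot.get_obs();print(o['moment'],o['joint_positions'])"
```

```text
time: 17.95
tool_pos: [436.5, 29.2, 281.0]
tcp_rot: [3.14, 0.0, 2.625]
contact_force: [-1.4, 2.0, 5.3]
grip_width: 41.7
finger_force: 30.0
time: 18.58
tool_pos: [436.8, 29.2, 279.5]
tcp_rot: [3.139, -0.0, 2.025]
contact_force: [0.6, 3.8, 5.5]
grip_width: 41.7
finger_force: 30.0
[ 0.60381768 -0.09108414  0.08740524] [-1.09155251e-01  3.43103908e-01  1.92730919e+00  1.89255798e-03
  8.69402649e-01 -5.64504494e-01]
```

```bash
cat > o.py <<'E'
from plant import bot
o=bot.get_obs();print(o["tool_pos"].round(2),o["tcp_rot"].round(3),o["contact_force"].round(1),"Mz",o["moment"][2].round(4),"q6",o["joint_positions"][5].round(3))
E
echo '[30,0,0,0,0,30,0,0,0,0]' > mv.in && python3 shift.py mv.in>/dev/null; python3 o.py; for i in 1 2; do echo '[30,0,0,0.2,0.1,30,0,0,0.2,0.1]' > mv.in && python3 shift.py mv.in>/dev/null; python3 o.py; done
```

```text
[436.73  29.05 279.54] [3.14  0.    2.032] [1.  5.5 4.5] Mz -0.0179 q6 -0.571
[436.8   29.03 279.5 ] [ 3.139 -0.     1.93 ] [0.6 5.2 5.1] Mz -0.0366 q6 -0.47
[436.87  29.04 279.47] [ 3.139 -0.     1.83 ] [1.  5.5 7.9] Mz 0.0011 q6 -0.37
```

z no longer falls, so the knob is down on the lid. What remains is thread slack and then clamping. I'll relieve the lateral load and press, then turn in small steps watching the settled torque.

```bash
cat > o.py <<'E'
from plant import bot
import numpy as np
L=[]
for i in range(5):
    bot.capture("side");o=bot.get_obs();L.append(np.r_[o["tool_pos"],o["tcp_rot"][2],o["contact_force"],o["moment"][2],o["tau"][5],o["joint_positions"][5]])
print("t",round(o["time"],2),"p,yaw,F,Mz,tau6,q6",np.mean(L,0).round(3).tolist(),"sdM",np.std(L,0)[7].round(3))
E
echo '[30,0.45,0.1,-0.3,0,30,0.45,0.1,-0.4,0]' > mv.in && python3 shift.py mv.in>/dev/null; python3 o.py; for i in 1 2; do echo '[30,0,0,0,0.1,30,0,0,0,0.1]' > mv.in && python3 shift.py mv.in>/dev/null; python3 o.py; done
```

```text
t 19.82 p,yaw,F,Mz,tau6,q6 [436.799, 29.138, 279.544, 1.83, 3.228, 4.083, 4.243, -0.013, -0.004, -0.368] sdM 0.025
t 20.32 p,yaw,F,Mz,tau6,q6 [436.751, 29.045, 279.523, 1.732, 4.124, 3.437, 4.446, -0.007, 0.032, -0.27] sdM 0.048
t 20.82 p,yaw,F,Mz,tau6,q6 [436.766, 29.021, 279.48, 1.632, 4.651, 3.003, 3.962, -0.002, 0.033, -0.17] sdM 0.016
```

```bash
for i in 1 2 3; do echo '[30,0,0,0,0.08,30,0,0,0,0.08]' > mv.in && python3 shift.py mv.in>/dev/null; python3 o.py; done
```

```text
t 21.32 p,yaw,F,Mz,tau6,q6 [436.83, 29.045, 279.446, 1.552, 4.914, 2.987, 2.931, 0.022, 0.047, -0.09] sdM 0.021
t 21.82 p,yaw,F,Mz,tau6,q6 [436.881, 29.048, 279.374, 1.472, 5.255, 3.77, 2.116, 0.032, 0.059, -0.01] sdM 0.027
t 22.32 p,yaw,F,Mz,tau6,q6 [436.939, 29.042, 279.285, 1.392, 6.145, 3.588, 1.015, 0.059, 0.102, 0.07] sdM 0.034
```

```bash
for i in 1 2; do echo '[30,0,0,0.05,0.06,30,0,0,0.05,0.06]' > mv.in && python3 shift.py mv.in>/dev/null; python3 o.py; done
```

```text
t 22.82 p,yaw,F,Mz,tau6,q6 [436.981, 29.03, 279.218, 1.332, 5.656, 2.948, 0.397, 0.117, 0.134, 0.13] sdM 0.021
t 23.32 p,yaw,F,Mz,tau6,q6 [437.024, 29.025, 279.166, 1.272, 6.437, 3.229, -0.046, 0.172, 0.177, 0.19] sdM 0.024
```

Settled torque is about 0.17 N m, against a slack baseline of -0.01 and a hand-tight figure of 0.1. The lid is clamped, so I stop here, release and retreat.

```bash
echo '[70,0,0,0,0,70,0,0,0,0,70,0,0,0,0,70,0,0,0,0]' > mv.in && python3 shift.py mv.in && echo '[70,0,0,-25,0,70,0,0,-70,0,70,0,0,-120,0,70,0,0,-160,0,70,0,0,-160,0]' > mv.in && python3 shift.py mv.in && echo '[70,-60,0,0,0,70,-60,0,0,0,70,-60,0,0,0]' > mv.in && python3 shift.py mv.in; python3 - <<'E'
from h import *
w,s=bot.capture("wrist"),bot.capture("side")
T=[cv2.resize(w["color"],(400,300)),cv2.resize(s["color"][190:310,230:390],(400,300),interpolation=cv2.INTER_CUBIC)]
cv2.imwrite("pics/end.png",np.hstack(T)[:,:,::-1])
E
python3 o.py
```

```text
time: 23.82
tool_pos: [436.1, 29.0, 279.0]
tcp_rot: [-3.141, 0.0, 1.27]
contact_force: [0.4, 0.6, 0.0]
grip_width: 69.8
finger_force: 0.0
time: 24.45
tool_pos: [436.5, 29.1, 442.0]
tcp_rot: [3.135, -0.001, 1.27]
contact_force: [-0.5, -0.5, 0.2]
grip_width: 70.4
finger_force: 0.0
time: 24.82
tool_pos: [418.4, -28.2, 438.3]
tcp_rot: [-3.14, -0.0, 1.268]
contact_force: [-0.1, 0.0, 0.1]
grip_width: 69.6
finger_force: 0.0
t 25.18 p,yaw,F,Mz,tau6,q6 [418.659, -27.484, 438.911, 1.271, 0.23, -0.159, 0.044, -0.01, 0.004, 0.051] sdM 0.026
```

View pics/end.png

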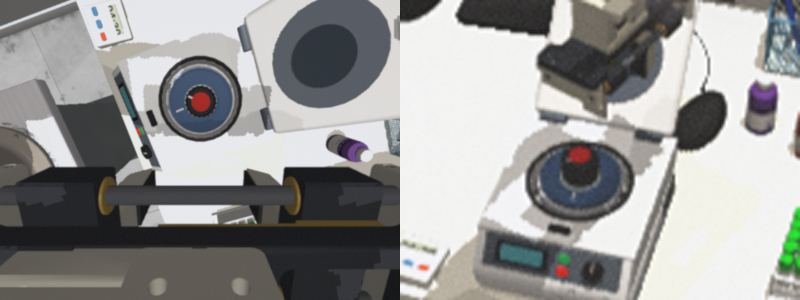

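The lid lies flat and centred in the bowl at about (200,98) in the wrist half. In the side half at (578,165) the knob is right down on the lid, so the clamp is holding. Handing in.

```bash
python3 -c "
from plant import bot;print(bot.close_job())"
```

```text
the job is handed in; nothing more can be done
None
```

The lid is on the rotor and clamped: I turned the knob back until the thread dropped about 4.5 mm, then ran it clockwise to about 0.17 N m, somewhat over the 0.1 N m hand-tight figure but below 0.2, then let go and handed in at about 25 s (no verdict shown).

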